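Shut the photometer's sample door and hold its shutter slide out at the index

ROBOT

A 6-joint arm with a two-finger parallel gripper is mounted at the origin on a cart in front of the work surface, level with it; the furniture and walls round the work are solid. World frame = base frame: x ahead of the robot, y to its left, z up, the work surface at z = 0. Lengths are in m, angles in rad, forces in N, time in s.
With the tool pointing down it reaches from about 0.35 to 0.975 m from the base axis. Payload 4.9 kg.
Tool frame: the origin (TCP) lies on the centre line of the jaws, within the pads' length; the fingertips stand 22 mm ahead of it and the grasp point (between the pads) lies 3 mm ahead of it; z points along the fingers, y is the line along which they close (so a half turn about z gives the same grasp; the last joint's range is limited). The gripper opens to 85 mm and grips with 20 to 120 N. Pads are 22 mm wide; open, the fingers measure 114 mm over their backs; the gripper's body (76 mm by 85 mm) begins 54 mm behind the grasp point. The pads swing forward as they close: fully open they stand 13 mm farther back than shut.
Start: joints at [1.134, 0.053, 1.613, -0, 1.476, -0.119], TCP at [0.195, 0.594, 0.253] pointing down, gripper open.
Joint ranges: [-3.01, 3.01], [-1.01, 2.22], [0.06, 2.58], [-1.02, 4.17], [0.09, 2.62], [-3.14, 3.14]. Speed limits (rad/s): [2.57, 2.57, 3.14, 3.14, 3.14, 3.14].

INTERFACE

Orientations are given as a rotation vector (axis times angle).
In Python, from bench import manip, imaging gives the robot as it stands.
- The arm moves only by the shell command python3 -m crank 'ROWS' [FORCE]. ROWS is text: rows parted by semicolons, each of 7 numbers parted by spaces: the turn, a rotation vector about the tool's x, y, z in units of 5 degrees (1.0 is 5 degrees), then the shift along the tool's x, y, z in units of 25 mm (1.0 is 25 mm), then the gripper command: -1 is fully open, 1 is shut, values between are in proportion. A call has exactly 10 rows; each row shifts and turns the commanded pose from where the row before left it, along the tool's axes as they then stand; what a row does not reach is not made up. A row lasts 1/12 s, in which the tool goes at most 41.7 mm and 7.16 degrees, less where a joint would pass 70% of its speed; a pose out of reach is approached as far as the arm can. A call is refused whole if a number of a shift passes 1 or a number of a turn 1, either way. A call with a gripper value outside its range is refused whole. The fingers move at their own pace and stop on an object; FORCE is the grip in N (left out, the last holds). Time passes only in rows, so rows that do not move let the fingers close, or fill a call up. It gives the time, the measured TCP pose, the force, the opening and the grip force at its end, in the units of the state.
- manip.read_state(): the state, without advancing time (a new reading comes with each control period).
- imaging.grab_frame(name): name is "side" or "top" or "wrist"; returns (picture, depth): 400x640x3 uint8, blue, green, red; 400x640 float32, m along the optical axis (not along the pixel's ray), 0 where there is no reading.
- imaging.calibration(name): a dict with "fx", "fy", "cx", "cy" (pixels), "dist_coeffs" ([k1, k2, p1, p2, k3] as OpenCV has them; the pictures are not rectified), "R" (3x3) and "t" (3): a world point X has camera coordinates R X + t; the wrist camera has in their place "T_tool_cam" (4x4, takes a point from camera to tool coordinates, whose origin is the TCP and whose axes are the flange's). Camera axes: x right, y down, z forward; pixel columns grow to the right and rows downward; lengths in m; the calibration is good to about 2 mm. A picture is of the moment at which its call begins: read the wrist's pose just before it. calibration takes no time and is no camera call.
- manip.finish_job(): hands the job in; it is judged then, once.
The state is a dict: "time": time; "joint_positions": joint angles; "qd": joint speeds; "joint_torque": joint torques, N m; "tool_pos": TCP position; "ee_rot": TCP orientation; "wrist_force": force on the tool from outside, world axes, zero at the start; "moment": the same for the moment, N m; "grip_width": opening from 0.0 (shut) to 1.0 (fully open); "gripper_force": force on a finger pad.
Only numpy, scipy, OpenCV 4.12 (cv2) and the standard library are available. Lean on these libraries where they do the work, as an engineer would, in place of code of your own. Each camera call takes 0.05 s, during which the arm holds its last target. There are 200 camera calls.

TASK

Take a reading position on the small grey bench photometer: push its open white sample door shut until it snaps fully home on its catch, and only then pull the spring-return shutter slide on top of it, by its upright black grip, towards the front of the instrument until the slide's pointer lines up with the point of the index clip beside it. The slide springs back if let go, so finish while still gripping it and holding it steady at the index; leave the index clip where it is set and do not disturb the glassware and small things around.

Things in the scene. Friction and masses are not known exactly. Their poses are not given: they have to be found in the camera images.
- photometer: grey bench photometer, a fixed box 160 deep (x) x 240 wide (y) x 86 mm high; place and yaw vary. Origin: centre of its underside, on the bench. Its own -x is its front (faces the robot), +y its left as the robot sees it, z up. The white sample door is the right half of the front; the shutter slide runs along x on top, at y = +47 mm. A loose cap lies on the rear right of the top.
- sample_door (a joint): door angle, rad: 0 = shut flush at a rigid stop, at most 1.6 (swung out towards the robot). Stays where it is left (friction 0.02 N m). A sprung ball catch is felt over the last 0.1 rad: about 5 N at 75 mm from the hinge passes its hump at 0.045 rad; short of that it springs back to 0.09, past it (0.035) it snaps to 0 and stays.
- sample_door_hinge (a point): point on the vertical hinge axis at the door's left edge (photometer x -84.5, y -4 mm), 47 mm above the bench. Turns with the door: -x is the outer face's outward normal (the photometer's -x when shut), -y runs to the free edge. Panel 8 mm thick (outer face 4 mm from the axis), 3 to 109 mm from the hinge, 12 to 82 mm above the bench. It shuts counter-clockwise seen from above.
- door_push (a point): point on the door's outer face 75 mm from the hinge, 62 mm above the bench: a flat bare spot to push on. A pull knob, 16 mm across and 16 mm proud, sits lower on the outer face, 94 mm from the hinge, 26 mm above the bench. Axes as the hinge point.
- shutter_slide (a joint): how far the slide is pulled out, m: 0 = home, where the spring holds it; at most 0.065. Grows towards the photometer's front (-x). The spring pulls back with 4.5 N at home plus 150 N/m (about 10 N at 40 mm); it needs holding all the time.
- slide_grip (a point): centre of the slide's upright black grip, 120 mm above the bench. The grip is 14 mm along the pull (photometer x) x 26 mm across (y), from 99 to 135 mm above the bench; free on all sides above 99 mm. Axes as the photometer.
- slide_pointer (a point): tip of the small steel pointer on the left side of the slide, level with the middle of the grip along the pull. Axes as the photometer.
- index_clip (a joint): where the index clip is set along the scale, m: the pull (value of joint shutter_slide) at which the pointer is level with it. Between 0.022 and 0.048, set anew each time. Stiff (20 N), not to be moved.
- index_mark (a point): inner point of the dark steel index clip, 12 mm long and 10 mm high on the scale plate at the left of the slide. The pointer is at the mark when both have the same x in the photometer's frame. Axes as the photometer.
- cap: black ribbed screw cap, 43 mm across and 17 mm high, loose on top of the photometer at its rear right. Origin: centre of its underside. Bystander.
- low_beaker: small glass beaker, 48 x 54 x 60 mm high, loose on the bench to the right of the photometer. Origin: centre of its underside. Bystander.
- brown_jar: small open brown jar, 49 mm across and 85 mm high, loose on the bench to the left of the photometer. Origin: centre of its underside. Bystander.
- clear_bottle: clear glass bottle, 51 mm across and 115 mm high, loose on the bench farther right. Origin: centre of its underside. Bystander.
- black_stopper: black rubber stopper, 35 mm across and 34 mm high, loose on the bench farther left. Origin: centre of its underside. Bystander.

How it is judged:
On the way:
1. the sample door is shut on its catch (within 0.03 rad) with the shutter slide still home (within 5 mm) (value of joint sample_door below 0.03 rad and value of joint shutter_slide below 0.005 m), for 0.2 s.
At the end, for the whole second after the job is handed in: The door is shut on its catch (within 0.03 rad); the gripper's fingers still hold the shutter slide (over 3 N of contact), steady (under 10 mm/s), with its pointer within 4 mm of the index clip's point along the pull (value of joint sample_door below 0.03 rad and x of slide_pointer in the frame of index_mark between -0.004 and 0.004 m and velocity of joint shutter_slide between -0.01 and 0.01 m/s and contact force between the fingers and shutter_slide above 3 N); the arm keeps its last pose, push and grip.
It fails at once if the shutter slide is drawn (over 8 mm) while the door is open (over 0.04 rad) (value of joint shutter_slide above 0.008 m and value of joint sample_door above 0.04 rad).
It fails at once if the index clip is shifted by more than 2 mm (distance of index_mark from where it was at the start of the episode above 0.002 m).
It fails at once if a bystander is moved more than 20 mm or tipped (distance of any of cap, low_beaker, brown_jar, clear_bottle, black_stopper from where it was at the start of the episode above 0.02 m or angle between any of low_beaker, brown_jar, clear_bottle's own z axis and vertical above 0.4 rad).
It also fails if it takes over 58 s, if anything falls off the work surface, if the arm or the gripper's body presses on something with over 40 N, if the wrist force passes 120 N, or if a joint passes its speed limit or range.

## Working session

There is one attempt and no reset: what is moved stays moved. The work goes in short steps, Python scripts to look and compute and a shell command to move; the robot and the scene stay as the last step left them, time stands still between calls to the robot, and variables do not carry over. Pictures are saved under pics/ and viewed, at most 13 in all, crops included, and the job is handed in when it is done.

```bash
ls; mkdir -p pics
python3 - <<'E'
from bench import manip, imaging
import cv2,numpy as np
s=manip.read_state();print(s['time'],s['tool_pos'],s['ee_rot'],s['grip_width'])
for n in ('side','top'):
    c=imaging.calibration(n);print(n,{k:np.round(v,4).tolist() for k,v in c.items()})
    p,d=imaging.grab_frame(n);np.savez(f'pics/{n}.npz',p=p,d=d);cv2.imwrite(f'pics/{n}.png',p)
print(imaging.calibration('wrist'))
E
```

```text
pics
0.0 [0.19505252 0.59316705 0.25204183] [-0.49699864 -3.10144063  0.00315385] 0.9997459399148726
side {'fx': 466.6387, 'fy': 466.6387, 'cx': 323.8251, 'cy': 196.4672, 'dist_coeffs': [-0.0748, 0.0, 0.0, 0.0, 0.0], 'R': [[-0.8665, -0.4992, 0.0019], [-0.2505, 0.4315, -0.8666], [0.4318, -0.7514, -0.499]], 't': [0.5153, 0.2384, 1.406]}
top {'fx': 427.2888, 'fy': 427.2888, 'cx': 314.6236, 'cy': 199.4263, 'dist_coeffs': [0.0254, 0.0, 0.0, 0.0, 0.0], 'R': [[0.0068, -0.9999, -0.0078], [-0.9839, -0.0053, -0.1786], [0.1786, 0.0089, -0.9839]], 't': [-0.028, 0.5971, 1.3195]}
{'fx': 349.0266259769102, 'fy': 349.0266259769102, 'cx': 319.59614379237587, 'cy': 195.06725649948692, 'dist_coeffs': array([-0.07563742,  0.        ,  0.        ,  0.        ,  0.        ]), 'T_tool_cam': array([[ 1.18732569e-03, -9.64376398e-01, -2.64531196e-01,
         6.68742934e-02],
       [ 9.99998609e-01,  8.35121770e-04,  1.44388381e-03,
         2.57958152e-04],
       [-1.17153171e-03, -2.64532543e-01,  9.64376048e-01,
        -1.20302079e-01],
       [ 0.00000000e+00,  0.00000000e+00,  0.00000000e+00,
         1.00000000e+00]])}
```

View pics/top.png

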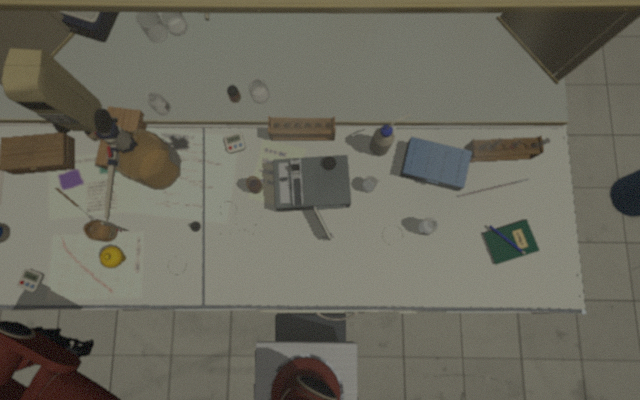

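View pics/side.png

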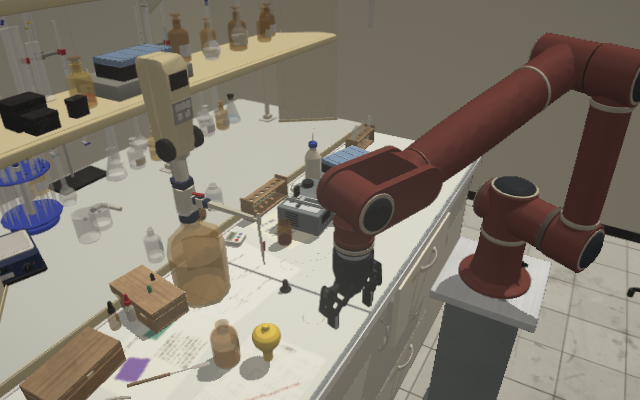

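The top view shows the photometer at about px (275–350, 155–210), its door swung out to about (328, 237), the slide at the left of the top near (290, 185), and the cap at (328, 163). I'll get a coarse pose, then look with the wrist camera.

```bash
cat > h.py <<'E'
import numpy as np,cv2
from scipy.spatial.transform import Rotation as Ro
from bench import manip,imaging
def cam(n,pose=None):
    c=imaging.calibration(n);K=np.array([[c['fx'],0,c['cx']],[0,c['fy'],c['cy']],[0,0,1]]);D=np.array(c['dist_coeffs'])
    if n=='wrist':
        T=np.eye(4);T[:3,:3]=Ro.from_rotvec(pose[1]).as_matrix();T[:3,3]=pose[0];T=T@c['T_tool_cam']
        R=T[:3,:3].T;t=-R@T[:3,3]
    else: R=np.array(c['R']);t=np.array(c['t'])
    return K,D,R,t
def rays(C,uv):
    K,D,R,t=C;p=cv2.undistortPoints(np.float64(uv).reshape(-1,1,2),K,D).reshape(-1,2)
    return -R.T@t,np.c_[p,np.ones(len(p))]@R
def onz(C,uv,z):
    o,d=rays(C,uv);z=np.broadcast_to(z,(len(d),));return o+d*((z-o[2])/d[:,2])[:,None]
def proj(C,X):
    K,D,R,t=C;return cv2.projectPoints(np.float64(X).reshape(-1,3),cv2.Rodrigues(R)[0],t,K,D)[0].reshape(-1,2)
E
python3 - <<'E'
from h import *
C=cam('top')
print(onz(C,[[275,160],[347,155],[350,207],[275,210],[312,208],[330,237]],.086).round(3))
p=cv2.imread('pics/top.png')[130:260,235:395];cv2.imwrite('pics/topc.png',cv2.resize(p,None,fx=5,fy=4.6,interpolation=cv2.INTER_CUBIC))
s=manip.read_state();print(Ro.from_rotvec(s['ee_rot']).as_matrix().round(3))
E
```

```text
[[ 0.719  0.103  0.086]
 [ 0.736 -0.127  0.086]
 [ 0.568 -0.135  0.086]
 [ 0.557  0.099  0.086]
 [ 0.564 -0.017  0.086]
 [ 0.474 -0.073  0.086]]
[[-0.95   0.312 -0.001]
 [ 0.312  0.95  -0.002]
 [ 0.    -0.002 -1.   ]]
```

View pics/topc.png

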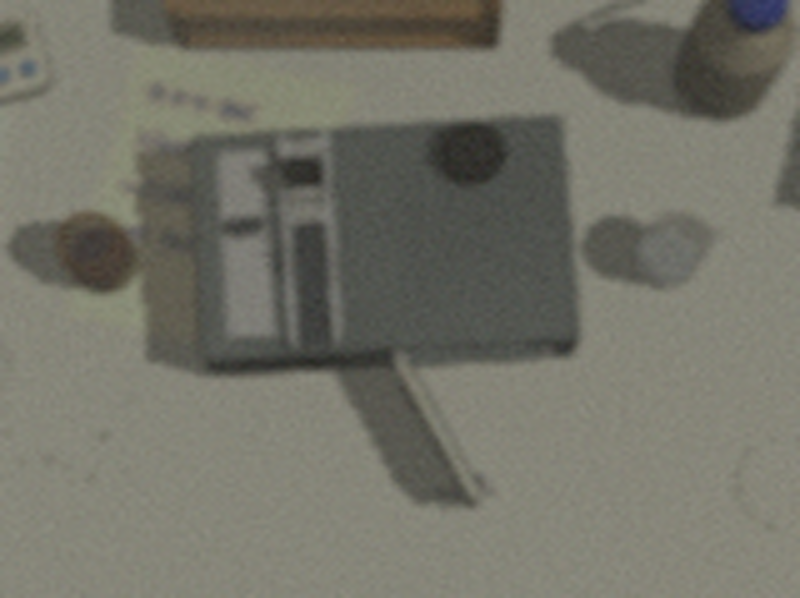

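The crop shows the box corners near full-frame px (274,159), (348,155), (350,205) and (276,209), giving centre ≈ (0.645, −0.013) and yaw ≈ 4°. The door is about 60° open, and the grip is at crop (300,172) with the clip at (242,225). Next I'll move the wrist camera overhead with the gripper shut.

```bash
python3 -m crank '0 0 -0.9 0 0 -0.66 1;0 0 -0.9 0 0 -0.66 1;0 0 -0.9 0 0 -0.66 1;0 0 -0.9 0 0 -0.66 1;0 0 -0.9 0 0 -0.66 1;0 0 0 -0.62 -1 0 1;0 0 0 -0.62 -1 0 1;0 0 0 -0.62 -1 0 1;0 0 0 -0.62 -1 0 1;0 0 0 -0.62 -1 0 1'
python3 -m crank '0 0 0 -0.62 -1 0 1;0 0 0 -0.62 -1 0 1;0 0 0 -0.62 -1 0 1;0 0 0 -0.62 -1 0 1;0 0 0 -0.62 -1 0 1;0 0 0 -0.62 -1 0 1;0 0 0 -0.62 -1 0 1;0 0 0 -0.62 -1 0 1;0 0 0 -0.62 -1 0 1;0 0 0 -0.62 -1 0 1'
python3 -m crank '0 0 0 -0.62 -1 0 1;0 0 0 -0.62 -1 0 1;0 0 0 -0.62 -1 0 1;0 0 0 -0.62 -1 0 1;0 0 0 -0.62 -1 0 1;0 0 0 -0.62 -1 0 1;0 0 0 -0.62 -1 0 1;0 0 0 -0.62 -1 0 1;0 0 0 -0.62 -1 0 1;0 0 0 0 0 0 1'
cat > snap.py <<'E'
import sys
from h import *
s=manip.read_state();p,d=imaging.grab_frame('wrist');n=sys.argv[1]
np.savez(f'pics/{n}.npz',p=p,d=d,a=s['tool_pos'],r=s['ee_rot']);cv2.imwrite(f'pics/{n}.png',p)
print(s['time'],s['tool_pos'],s['ee_rot'],s['qd'])
E
python3 snap.py w1
```

```text
time: 0.93
tool_pos: [0.2823, 0.4736, 0.3352]
ee_rot: [0.118, -3.139, 0.001]
wrist_force: [-0.3, -0.7, 0.5]
grip_width: 0.001
gripper_force: 0.0
time: 1.77
tool_pos: [0.4556, 0.2358, 0.3353]
ee_rot: [0.118, -3.139, 0.0]
wrist_force: [0.2, 0.0, 0.0]
grip_width: 0.0
gripper_force: 0.0
time: 2.6
tool_pos: [0.6127, 0.0193, 0.3343]
ee_rot: [0.111, -3.138, 0.003]
wrist_force: [1.0, -0.1, -0.9]
grip_width: -0.002
gripper_force: 0.0
2.6 [0.61274966 0.01927915 0.33431038] [ 1.10566933e-01 -3.13831840e+00  2.50998083e-03] [ 0.05038242 -0.03873461  0.03516727  0.04573745  0.03632592  0.04093117]
```

View pics/w1.png

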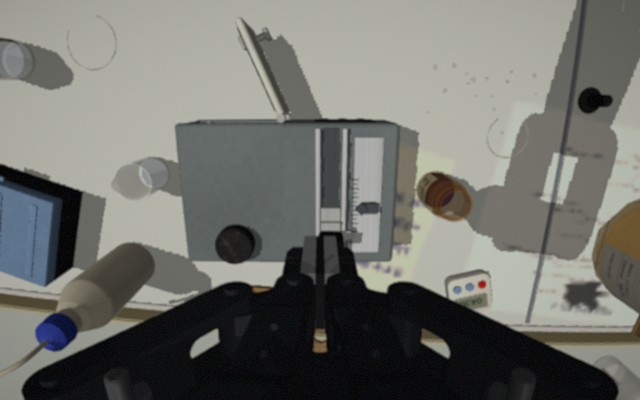

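The wrist view shows the box front edge at row ~123 (cols 178–397) and the rear edge at row ~262 (cols 190–392). The door runs from the hinge at (285,118) to (240,20), the clip's inner point is near (355,208), and the fingers hide the grip at (330,235). I'll move 60 mm forward for a second view.

```bash
python3 -m crank '0 0 0 -0.6 0 0 1;0 0 0 -0.6 0 0 1;0 0 0 -0.6 0 0 1;0 0 0 -0.6 0 0 1;0 0 0 0 0 0 1;0 0 0 0 0 0 1;0 0 0 0 0 0 1;0 0 0 0 0 0 1;0 0 0 0 0 0 1;0 0 0 0 0 0 1'
python3 snap.py w2
python3 - <<'E'
import cv2
a=cv2.imread('pics/w2.png')[40:240,160:420];cv2.imwrite('pics/w2c.png',cv2.resize(a,None,fx=3,fy=3,interpolation=cv2.INTER_CUBIC))
a=cv2.imread('pics/w1.png')[0:200,200:420];cv2.imwrite('pics/w1c.png',cv2.resize(a,None,fx=3,fy=3,interpolation=cv2.INTER_CUBIC))
E
```

```text
time: 3.48
tool_pos: [0.6705, 0.0278, 0.3362]
ee_rot: [-0.118, 3.139, -0.0]
wrist_force: [-0.5, -1.3, -0.3]
grip_width: 0.001
gripper_force: 0.0
3.4833 [0.67053418 0.02777686 0.33615643] [-1.17685226e-01  3.13902323e+00 -2.09644805e-05] [-0.00161886  0.00407047 -0.00343441  0.00060989 -0.00161245 -0.00161091]
```

View pics/w2c.png

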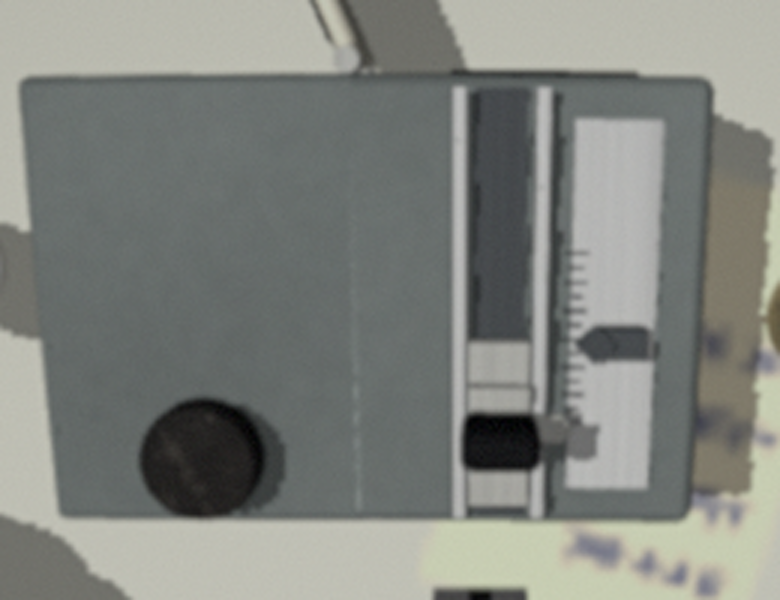

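View pics/w1c.png

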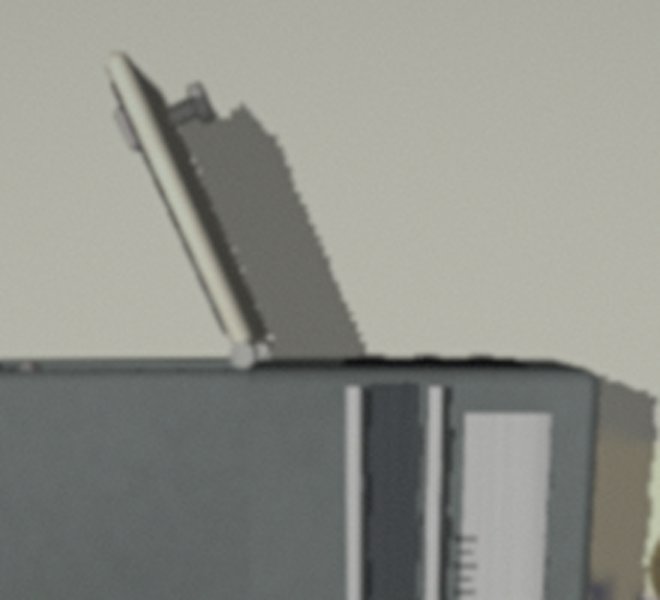

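In the enlarged w2 crop the box corners are (22,80), (711,80), (687,518) and (62,517), the grip top is centred at (501,441), and the clip point is at (577,342). In the w1 crop the door runs from the hinge at (245,352) to the free edge at (118,57), with the knob on the outer (image right) side.

```bash
cat > meas.py <<'E'
from h import *
f=np.load('pics/w2.npz');C=cam('wrist',(f['a'],f['r']))
px=lambda l:np.array([160,40])+np.array(l)/3.
c=onz(C,px([[22,80],[711,80],[687,518],[62,517]]),.086)
print('corners',c.round(4).tolist(),'sides',[np.linalg.norm(c[i]-c[i-1]).round(4) for i in range(4)])
m=np.array([[-80,-120],[-80,120],[80,120],[80,-120]])/1e3
R,_=Ro.align_vectors(np.c_[c[:,:2]-c[:,:2].mean(0),np.zeros(4)],np.c_[m,np.zeros(4)])
yaw=R.as_euler('xyz')[2];o=c[:,:2].mean(0);print('yaw deg',np.degrees(yaw),'o',o)
r2=np.array([[np.cos(yaw),-np.sin(yaw)],[np.sin(yaw),np.cos(yaw)]])
g=onz(C,px([[501,441]]),.135)[0];print('grip',g,(g[:2]-o)@r2)
# grip mask size
for z in (.09,.096,.1):
    k=onz(C,px([[577,342]]),z)[0];print('clip',z,k.round(4),((k[:2]-o)@r2).round(4))
d=f['d'];
for n,(u,v) in dict(grip=(501,441),clip=(620,342),box=(300,250),plate=(620,200),pointer=(550,436),tip=(585,440)).items():
    x,y=px([[u,v]])[0];q=d[int(round(y)),int(round(x))];K,D,Rr,t=C;p=cv2.undistortPoints(np.array([[[x,y]]]),K,D)[0,0];print(n,(Rr.T@(np.r_[p,1]*q-t)).round(4))
f=np.load('pics/w1.npz');C1=cam('wrist',(f['a'],f['r']))
e=onz(C1,[[200+118/3,57/3.],[200+235/3,330/3.]],.082)
h=o+r2@[-.0845,-.004];v=e[0,:2]-e[1,:2];print('hinge',h,'door pts',e.round(4).tolist(),'r',np.linalg.norm(e[0,:2]-h))
ang=lambda v:np.arccos(-(v@r2[:,1])/np.linalg.norm(v));print('theta',ang(v),ang(e[0,:2]-h))
E
python3 meas.py
```

```text
corners [[0.5814, -0.1346, 0.086], [0.565, 0.099, 0.086], [0.72, 0.1102, 0.086], [0.7376, -0.1239, 0.086]] sides [np.float64(0.1565), np.float64(0.2342), np.float64(0.1553), np.float64(0.2347)]
yaw deg 4.115834441073935 o [ 0.65099686 -0.01232193]
grip [0.68359558 0.03645436 0.135     ] [0.03601548 0.04631078]
clip 0.09 [0.6569 0.0621 0.09  ] [0.0112 0.0738]
clip 0.096 [0.656  0.0615 0.096 ] [0.0103 0.0732]
clip 0.1 [0.6554 0.061  0.1   ] [0.0097 0.0728]
grip [0.6837 0.0365 0.1347]
clip [0.6547 0.0762 0.097 ]
box [ 0.6326 -0.0371  0.0857]
plate [0.6071 0.0724 0.0863]
pointer [0.6893 0.0549 0.0994]
tip [0.6925 0.0687 0.0883]
hinge [ 0.56700188 -0.02237644] door pts [[0.4726, -0.0705, 0.082], [0.5592, -0.0274, 0.082]] r 0.10598778445635353
theta 1.1812118863406924 1.171228978362433
```

The numbers agree with the given sizes: top at 86 mm, grip top at 135 mm with y +46, door radius 106 mm. Door angle ≈ 1.18 rad; pull needed ≈ 26 mm. Next, go to the outer side of the door.

```bash
python3 -m crank '0 0 0 0.77 -0.05 0.3 1;0 0 0 0.77 -0.05 0.3 1;0 0 0 0.77 -0.05 0.3 1;0 0 0 0.77 -0.05 0.3 1;0 0 0 0.77 -0.05 0.3 1;0 0 0 0.77 -0.05 0.3 1;0 0 0 0.77 -0.05 0.3 1;0 0 0 0.77 -0.05 0.3 1;0 0 0 0.77 -0.05 0.3 1;0 0 0 0.77 -0.05 0.3 1'
python3 -m crank '0 0 0 0 0 0.86 1;0 0 0 0 0 0.86 1;0 0 0 0 0 0.86 1;0 0 0 0 0 0.86 1;0 0 0 0 0 0.86 1;0 0 0 0 0 0.86 1;0 0 0 0 0 0.86 1;0 0 0 0 0 0.86 1;0 0 0 0 0 0.86 1;0 0 0 0 0 0 1'
python3 -m crank '0 0 0 -0.05 -0.52 0 1;0 0 0 -0.05 -0.52 0 1;0 0 0 -0.05 -0.52 0 1;0 0 0 -0.19 -0.37 0 1;0 0 0 -0.19 -0.37 0 1;0 0 0 -0.31 -0.32 0 1;0 0 0 -0.31 -0.32 0 1;0 0 0 -0.39 -0.22 0 1;0 0 0 -0.39 -0.22 0 1;0 0 0 0 0 0 1'
cat > loc.py <<'E'
from h import *
y=np.radians(4.116);r=np.array([[np.cos(y),-np.sin(y)],[np.sin(y),np.cos(y)]])
s=manip.read_state();print(s['time'],'local mm',((s['tool_pos'][:2]-np.array([.6510,-.0123]))@r*1e3).round(1),'z',s['tool_pos'][2],'F local',(np.array(s['wrist_force'])[:2]@r).round(1),s['ee_rot'])
E
python3 loc.py; python3 snap.py w3
```

```text
time: 4.37
tool_pos: [0.4789, 0.0007, 0.2606]
ee_rot: [-0.117, 3.139, -0.0]
wrist_force: [0.8, 0.0, -0.5]
grip_width: 0.002
gripper_force: 0.0
time: 5.2
tool_pos: [0.4764, 0.0013, 0.063]
ee_rot: [0.117, -3.131, -0.003]
wrist_force: [-0.7, -0.7, -0.2]
grip_width: -0.002
gripper_force: 0.0
time: 6.03
tool_pos: [0.5368, -0.0809, 0.068]
ee_rot: [-0.117, 3.137, -0.001]
wrist_force: [-0.4, -0.4, 0.1]
grip_width: -0.0
gripper_force: 0.0
6.0333 local mm [-118.9  -60.2] z 0.0680091469994595 F local [-0.4 -0.4] [-1.16912566e-01  3.13718966e+00 -1.27765842e-03]
6.0333 [ 0.53677245 -0.08091303  0.06800915] [-1.16912566e-01  3.13718966e+00 -1.27765842e-03] [ 0.00944031 -0.02927191  0.03859471  0.0030933   0.01889009  0.00347341]
```

View pics/w3.png

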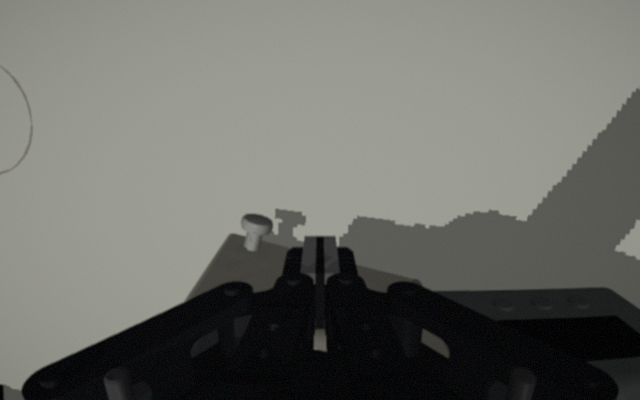

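The door is following: it lies across the fingertips at about 0.3 rad, with the knob at (255,228) clear to the left. Pushing on to the catch.

```bash
python3 -m crank '0 0 0 -0.14 -0.03 0 1;0 0 0 -0.14 -0.03 0 1;0 0 0 -0.14 -0.03 0 1;0 0 0 -0.14 -0.03 0 1;0 0 0 -0.14 -0.03 0 1;0 0 0 -0.06 0 0 1;0 0 0 -0.06 0 0 1;0 0 0 0 0 0 1;0 0 0 0 0 0 1;0 0 0 0 0 0 1'; python3 loc.py
python3 -m crank '0 0 0 -0.06 0 0 1;0 0 0 -0.06 0 0 1;0 0 0 -0.06 0 0 1;0 0 0 0 0 0 1;0 0 0 0 0 0 1;0 0 0 0 0 0 1;0 0 0 0 0 0 1;0 0 0 0 0 0 1;0 0 0 0 0 0 1;0 0 0 0 0 0 1'; python3 loc.py
```

```text
time: 6.92
tool_pos: [0.5553, -0.0821, 0.0675]
ee_rot: [-0.118, 3.139, -0.0]
wrist_force: [-0.1, 1.0, 0.4]
grip_width: 0.002
gripper_force: 0.0
6.9167 local mm [-100.5  -62.7] z 0.06745849219824154 F local [-0.  1.] [-1.17629306e-01  3.13881043e+00 -2.65199720e-04]
time: 7.75
tool_pos: [0.556, -0.082, 0.0673]
ee_rot: [0.118, -3.129, -0.0]
wrist_force: [-17.4, -1.7, 12.1]
grip_width: -0.001
gripper_force: 8.6
7.75 local mm [-99.8 -62.7] z 0.06729820000702383 F local [-17.5  -0.4] [ 1.17910165e-01 -3.12880042e+00 -1.42910504e-04]
```

The tool met a rigid stop at the shut-door face (−99.8 + 11 ≈ −88.8 mm) and held 17 N, so the door is home. I'll back off and rise, then check it in a picture.

```bash
python3 -m crank '0 0 0 0.5 0 0 1;0 0 0 0.8 0 0 1;0 0 0 0 0 -0.9 1;0 0 0 0 0 -1 1;0 0 0 0 0 -1 1;0 0 0 0 0 -1 1;0 0 0 0 0 -1 1;0 0 0 0 0 -1 1;0 0 0 0 0 -1 1;0 0 0 0 0 0 1'
python3 -m crank '0 0 0 -0.5 0.5 -1 -1;0 0 0 -0.5 0.5 -1 -1;0 0 0 -0.5 0.5 -1 -1;0 0 0 -0.5 0.5 0 -1;0 0 0 -0.5 0.5 0 -1;0 0 0 -0.5 0.5 0 -1;0 0 0 0 0 0 -1;0 0 0 0 0 0 -1;0 0 0 0 0 0 -1;0 0 0 0 0 0 -1'
python3 loc.py; python3 snap.py w4; python3 -c "
from h import *
print(manip.read_state()['joint_positions'])"
```

```text
time: 8.58
tool_pos: [0.53, -0.0849, 0.2466]
ee_rot: [-0.117, 3.129, -0.006]
wrist_force: [1.0, 0.3, 2.1]
grip_width: -0.0
gripper_force: 0.0
time: 9.42
tool_pos: [0.5959, -0.0043, 0.3144]
ee_rot: [0.116, -3.139, 0.0]
wrist_force: [0.6, -0.9, -0.4]
grip_width: 1.0
gripper_force: 0.0
9.4167 local mm [-54.4  11.9] z 0.31443742573383476 F local [ 0.5 -0.9] [ 1.16447837e-01 -3.13889867e+00  2.20994938e-04]
9.4167 [ 0.59591501 -0.00432479  0.31443743] [ 1.16447837e-01 -3.13889867e+00  2.20994938e-04] [-0.00232052 -0.00353787 -0.00178573  0.00168565 -0.00202259  0.00086736]
[-1.32124731e-01 -4.48441909e-02  1.60933504e+00 -1.83047912e-04
  1.57733259e+00 -1.77684767e+00]
```

View pics/w4.png

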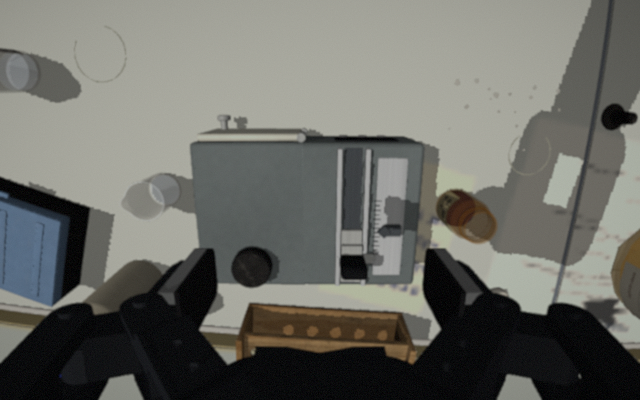

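The door now lies along the box's front edge (197–302, row ~137). A 0.09 rad spring-back would be only about 8 px, so I'll check with depth, and re-measure grip and clip.

Run:
```python
from h import *
f=np.load('pics/w4.npz');C=cam('wrist',(f['a'],f['r']));K,D,R,t=C
v,u=np.mgrid[100:300,180:440];uv=np.c_[u.ravel(),v.ravel()].astype(float);q=f['d'][100:300,180:440].ravel()
p=cv2.undistortPoints(uv.reshape(-1,1,2),K,D).reshape(-1,2);X=(np.c_[p,np.ones(len(p))]*q[:,None]-t)@R
y=np.radians(4.116);r=np.array([[np.cos(y),-np.sin(y)],[np.sin(y),np.cos(y)]]);L=np.c_[(X[:,:2]-[.6510,-.0123])@r,X[:,2]]*1e3
m=(L[:,0]<-70)&(L[:,0]>-120)&(L[:,2]>70)&(L[:,2]<92)
for a in range(-110,-10,12):
    s=L[m&(L[:,1]>a)&(L[:,1]<a+12)];print(a,s[:,0].min().round(1),end=' | ')
g=L[(L[:,2]>128)&(L[:,2]<142)&(L[:,1]>20)];print('\ngrip',g.min(0),g.max(0),g[:,:2].mean(0))
c=L[(L[:,2]>94)&(L[:,2]<101)&(L[:,1]>68)&(L[:,0]<25)&(L[:,0]>-40)];print('clip',c.min(0),c.max(0),np.median(c,0),c[c[:,1]<c[:,1].min()+1.5].mean(0))
```

```text
-110 -89.1 | -98 -88.9 | -86 -88.9 | -74 -88.7 | -62 -88.6 | -50 -88.5 | -38 -88.5 | -26 -88.5 | -14 -88.8 | 
grip [ 31.89790681  33.37746684 128.0290743 ] [ 45.91832867  58.71590178 136.79872675] [37.79330261 45.74581384]
clip [ 3.21773534 72.18401111 94.0448292 ] [16.32527051 97.70229485 99.83697358] [ 9.33881702 85.57593745 96.34777597] [ 9.58510851 72.9613815  96.14178458]
```

Run:
```python
from h import *
y=np.radians(4.116);r=np.array([[np.cos(y),-np.sin(y)],[np.sin(y),np.cos(y)]])
for n in('w2','w4'):
    f=np.load(f'pics/{n}.npz');C=cam('wrist',(f['a'],f['r']));K,D,R,t=C
    v,u=np.mgrid[60:300,180:440];uv=np.c_[u.ravel(),v.ravel()].astype(float);q=f['d'][60:300,180:440].ravel()
    p=cv2.undistortPoints(uv.reshape(-1,1,2),K,D).reshape(-1,2);X=(np.c_[p,np.ones(len(p))]*q[:,None]-t)@R
    L=np.c_[(X[:,:2]-[.6510,-.0123])@r,X[:,2]]*1e3
    b=lambda z0,z1,y0,y1,x0,x1:L[(L[:,2]>z0)&(L[:,2]<z1)&(L[:,1]>y0)&(L[:,1]<y1)&(L[:,0]>x0)&(L[:,0]<x1)]
    for nm,s in dict(top=b(132,138,30,62,20,60),ptr=b(93,104,62,71,25,60),clip=b(93,101,71,95,-10,25),clipin=b(93,101,71,76,-10,25)).items():
        print(n,nm,len(s),s.min(0).round(1),s.max(0).round(1),s.mean(0).round(1)) if len(s) else print(n,nm,0)
    s=b(93,104,55,75,25,60);print([(k,b(93,104,k,k+2,25,60)[:,0].mean().round(1),len(b(93,104,k,k+2,25,60))) for k in range(59,73,2) if len(b(93,104,k,k+2,25,60))])
```

```text
w2 top 333 [ 33.5  33.  132.1] [ 46.6  58.  136.7] [ 39.8  45.8 134.3]
w2 ptr 72 [35.3 62.1 93.9] [ 49.6  70.3 101.7] [40.5 66.  99.5]
w2 clip 233 [ 4.1 72.7 93.5] [ 17.3  94.9 100.3] [10.6 84.8 96.5]
w2 clipin 20 [ 7.2 72.7 95.5] [14.1 75.9 99. ] [10.6 74.8 97.7]
[(59, np.float64(38.0), 43), (61, np.float64(42.2), 44), (63, np.float64(39.4), 17), (65, np.float64(40.4), 16), (67, np.float64(40.9), 15), (69, np.float64(40.5), 11), (71, np.float64(40.5), 3)]
w4 top 310 [ 31.9  33.4 132. ] [ 45.9  58.7 136.8] [ 38.8  45.9 134.2]
w4 ptr 69 [32.9 62.1 93.5] [ 44.1  70.3 101.4] [38.8 65.9 99.6]
w4 clip 220 [ 3.2 72.2 93.4] [16.3 95.  99.8] [ 9.3 84.3 96.5]
w4 clipin 20 [ 5.9 72.2 94.4] [12.9 75.8 99.3] [ 9.1 74.4 97.2]
[(59, np.float64(33.1), 30), (61, np.float64(36.0), 30), (63, np.float64(38.9), 16), (65, np.float64(38.9), 18), (67, np.float64(39.1), 15), (69, np.float64(40.0), 7), (71, np.float64(39.4), 4)]
```

The door is shut (outer face straight at −88.5 mm along its length), and the required pull comes out at 29.5 mm consistently. The grip is at local (39.5, 46.5). I'll turn 90° so the fingers close along the pull.

```bash
python3 -m crank '0 0 1 0 0 0 -1;0 0 1 0 0 0 -1;0 0 1 0 0 0 -1;0 0 1 0 0 0 -1;0 0 1 0 0 0 -1;0 0 1 0 0 0 -1;0 0 1 0 0 0 -1;0 0 1 0 0 0 -1;0 0 1 0 0 0 -1;0 0 1 0 0 0 -1' >/dev/null
python3 -m crank '0 0 1 0 0 0 -1;0 0 1 0 0 0 -1;0 0 1 0 0 0 -1;0 0 1 0 0 0 -1;0 0 1 0 0 0 -1;0 0 1 0 0 0 -1;0 0 1 0 0 0 -1;0 0 1 0 0 0 -1;0 0 0 0 0 0 -1;0 0 0 0 0 0 -1'
python3 -m crank '0 0 0 0.2 0.53 0 -1;0 0 0 0.2 0.54 0 -1;0 0 0 0.2 0.54 0 -1;0 0 0 0.2 0.54 0.5 -1;0 0 0 0.2 0.54 0.5 -1;0 0 0 0.2 0.54 0.5 -1;0 0 0 0.18 0.53 0.5 -1;0 0 0 0 0 0.5 -1;0 0 0 0 0 0.5 -1;0 0 0 0 0 0 -1'
python3 loc.py; python3 snap.py w5
python3 - <<'E'
from h import *
s=manip.read_state();print(Ro.from_rotvec(s['ee_rot']).as_matrix().round(3))
E
```

```text
time: 11.13
tool_pos: [0.5961, -0.0042, 0.3149]
ee_rot: [2.135, 2.304, 0.0]
wrist_force: [0.3, -0.1, -0.7]
grip_width: 1.003
gripper_force: 0.0
time: 11.97
tool_pos: [0.6855, 0.0374, 0.2357]
ee_rot: [-2.133, -2.3, 0.007]
wrist_force: [-0.2, 0.3, -0.5]
grip_width: 1.001
gripper_force: 0.0
11.9667 local mm [38.  47.1] z 0.2356759515221323 F local [-0.1  0.3] [-2.13280284 -2.30021657  0.00656016]
11.9667 [0.68553017 0.03743319 0.23567595] [-2.13280284 -2.30021657  0.00656016] [-0.00421473 -0.02288202 -0.02185296  0.0014757   0.02715272  0.00529479]
[[-0.075  0.997 -0.004]
 [ 0.997  0.075  0.   ]
 [ 0.    -0.004 -1.   ]]
```

```bash
python3 -m crank '0 0 0 0 0.03 0.6 -1;0 0 0 0 0.03 0.6 -1;0 0 0 0 0 0.6 -1;0 0 0 0 0 0.6 -1;0 0 0 0 0 0.6 -1;0 0 0 0 0 0.6 -1;0 0 0 0 0 0.5 -1;0 0 0 0 0 0.4 -1;0 0 0 0 0 0 -1;0 0 0 0 0 0 -1'
python3 loc.py
python3 -m crank '0 0 0 0 0 0 0;0 0 0 0 0 0 0.3;0 0 0 0 0 0 0.6;0 0 0 0 0 0 1;0 0 0 0 0 0 1;0 0 0 0 0 0 1;0 0 0 0 0 0 1;0 0 0 0 0 0 1;0 0 0 0 0 0 1;0 0 0 0 0 0 1' 50
python3 loc.py; python3 snap.py w6
```

```text
time: 12.85
tool_pos: [0.6887, 0.0379, 0.1264]
ee_rot: [-2.136, -2.302, 0.001]
wrist_force: [0.5, 0.4, 0.7]
grip_width: 1.0
gripper_force: 0.0
12.85 local mm [41.2 47.3] z 0.1264204972698116 F local [0.5 0.4] [-2.13597329e+00 -2.30238470e+00  1.32760097e-03]
time: 13.68
tool_pos: [0.6875, 0.0377, 0.128]
ee_rot: [-2.135, -2.3, 0.005]
wrist_force: [-8.3, -0.2, 6.4]
grip_width: 0.156
gripper_force: 50.7
13.6833 local mm [39.9 47.2] z 0.12796999793748318 F local [-8.3  0.4] [-2.13506123 -2.30022721  0.00520995]
13.6833 [0.68745183 0.03768731 0.12797   ] [-2.13506123 -2.30022721  0.00520995] [-0.00049486  0.00012508  0.00014832  0.00052692 -0.00056682  0.00061579]
```

View pics/w6.png

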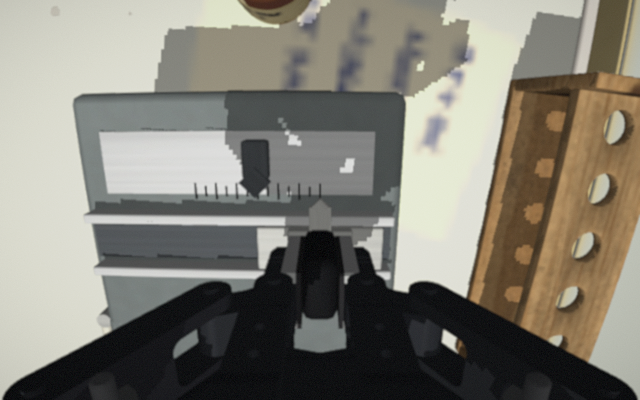

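The wrist view shows the grip held between the fingers, the pointer tip at about (320,203) and the clip's point at about (256,195). Measuring the remaining pull.

```bash
cat > gap.py <<'E'
import sys
from h import *
y=np.radians(4.116);r=np.array([[np.cos(y),-np.sin(y)],[np.sin(y),np.cos(y)]])
f=np.load(f'pics/{sys.argv[1]}.npz');C=cam('wrist',(f['a'],f['r']))
u=list(map(float,sys.argv[2:6]))
X=onz(C,[u[:2],u[2:]],[.0995,.097]);L=(X[:,:2]-[.6510,-.0123])@r*1e3;print('pointer,clip local',L.round(1).tolist(),'gap',(L[0]-L[1])[0].round(2))
E
python3 gap.py w6 320 203 256 196
```

```text
pointer,clip local [[40.1, 70.0], [11.2, 72.4]] gap 28.88
```

```bash
python3 -m crank '0 0 0 0 -0.15 0 1;0 0 0 0 -0.15 0 1;0 0 0 0 -0.15 0 1;0 0 0 0 -0.15 0 1;0 0 0 0 -0.15 0 1;0 0 0 0 -0.15 0 1;0 0 0 0 -0.15 0 1;0 0 0 0 -0.15 0 1;0 0 0 0 -0.06 0 1;0 0 0 0 0 0 1' 60
python3 -m crank '0 0 0 0 0 0 1;0 0 0 0 0 0 1;0 0 0 0 0 0 1;0 0 0 0 0 0 1;0 0 0 0 0 0 1;0 0 0 0 0 0 1;0 0 0 0 0 0 1;0 0 0 0 0 0 1;0 0 0 0 0 0 1;0 0 0 0 0 0 1'
python3 loc.py; python3 snap.py w7
python3 - <<'E'
import cv2
a=cv2.imread('pics/w7.png')[130:250,230:410];cv2.imwrite('pics/w7c.png',cv2.resize(a,None,fx=4,fy=4,interpolation=cv2.INTER_CUBIC))
E
```

```text
time: 14.57
tool_pos: [0.6594, 0.0357, 0.128]
ee_rot: [2.134, 2.3, 0.007]
wrist_force: [7.3, 1.3, -1.8]
grip_width: 0.155
gripper_force: 58.6
time: 15.4
tool_pos: [0.6596, 0.0357, 0.1281]
ee_rot: [2.134, 2.3, 0.007]
wrist_force: [8.1, 1.3, -2.2]
grip_width: 0.153
gripper_force: 58.6
15.4 local mm [12.  47.3] z 0.12805429951789005 F local [8.1 0.7] [2.13437756 2.29960117 0.00746896]
15.4 [0.65959773 0.03573679 0.1280543 ] [2.13437756 2.29960117 0.00746896] [-1.08931938e-04 -1.68383454e-05 -5.41298188e-04 -8.25272173e-04
  1.14869635e-03 -3.66561029e-04]
```

View pics/w7c.png

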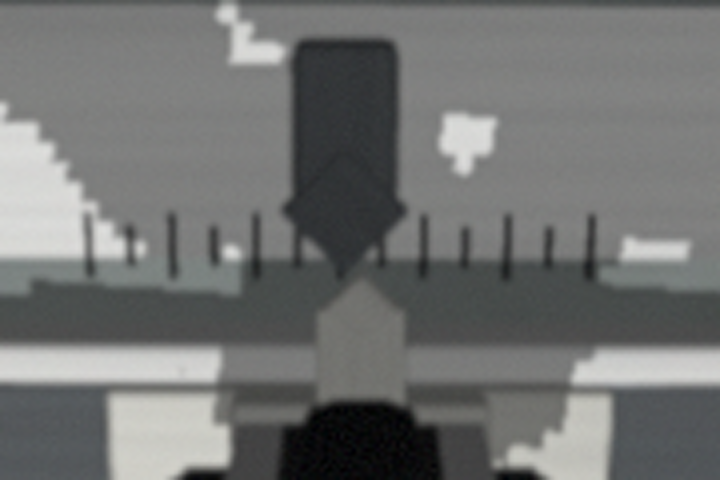

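The crop shows the pointer tip at (361,280) and the clip point at (343,272), so about 4.5 px ≈ 1.7 mm is left to pull.

```bash
python3 gap.py w7 320.2 200 315.8 198
python3 -m crank '0 0 0 0 -0.07 0 1;0 0 0 0 0 0 1;0 0 0 0 0 0 1;0 0 0 0 0 0 1;0 0 0 0 0 0 1;0 0 0 0 0 0 1;0 0 0 0 0 0 1;0 0 0 0 0 0 1;0 0 0 0 0 0 1;0 0 0 0 0 0 1'
python3 loc.py; python3 snap.py w8
python3 - <<'E'
import cv2
a=cv2.imread('pics/w8.png')[130:250,230:410];cv2.imwrite('pics/w8c.png',cv2.resize(a,None,fx=4,fy=4,interpolation=cv2.INTER_CUBIC))
E
```

```text
pointer,clip local [[12.6, 71.5], [10.6, 71.7]] gap 1.96
time: 16.28
tool_pos: [0.6579, 0.0356, 0.1281]
ee_rot: [2.134, 2.299, 0.008]
wrist_force: [8.0, 1.3, -2.9]
grip_width: 0.151
gripper_force: 58.6
16.2833 local mm [10.3 47.3] z 0.12805855002426303 F local [8.  0.7] [2.13435931 2.29948209 0.00774788]
16.2833 [0.65792043 0.0356191  0.12805855] [2.13435931 2.29948209 0.00774788] [-1.64397321e-04 -8.18278160e-04  4.22473937e-04  1.45259257e-04
  2.79258631e-03  5.88178677e-05]
```

View pics/w8c.png

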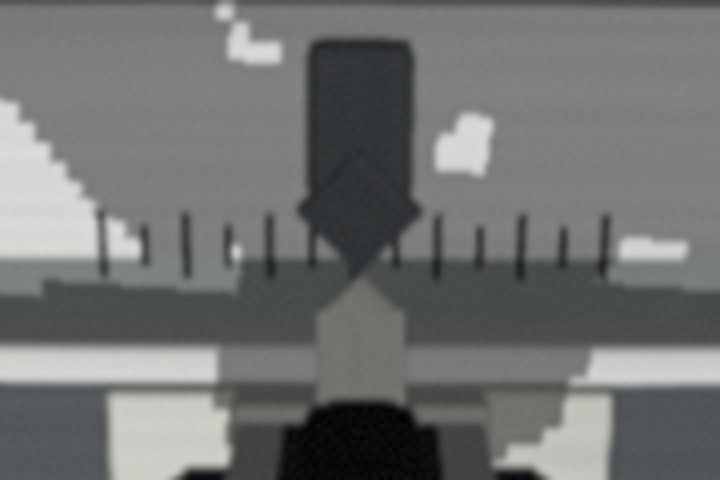

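The pointer tip (361,278) and clip point (358,272) now line up to within about 0.3 mm. The grip is steady at 58 N.

```bash
python3 -c "
from bench import manip
print(manip.finish_job())"
```

```text
the job is handed in; nothing more can be done
None
```

I handed the job in with the door shut on its catch and the slide gripped steady at about 58 N, its pointer within about 0.3 mm of the index clip's point; the judge returned no verdict.

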